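Refit the keeper bar on the saucer tray

TASK

Refit the loose brass keeper bar over the saucers on the wooden tray: work its curved hook up through the ring from below, following the curve, then bring the rod down over the saucers and push it past the sprung jaw until it sits fully home in the fork clip with the jaw closed over it. Let go of the bar, and do not shift the jug, the dish or the tumbler.

Things in the scene. Friction and masses are not known exactly. Their poses are not given: they have to be found in the camera images.
- tray: Fixed oak tray 290 x 140 mm, 24 mm high at its lips, turned about the vertical only. Origin: on the counter under the place of the bar's grip; x runs from the ring end to the clip end, z up. Three white saucers, 92 mm across, are stacked round the origin, top at z 38 mm. A wooden saddle 14 x 24 mm stands at x -70, top z 57 mm.
- bar: Loose brass bar, about 140 g, standing on its oak grip, hook curling up. Origin: centre of the grip's underside; grip 46 x 22 x 24 mm (x, y, z). An 8 mm round rod runs along x at z 12 mm, from x -70 to +98 mm. At x -70 it becomes the hook: an arc in the xz plane, radius 38 mm (wire middle), centre (-70, 0, 50), from the rod out to -x, up and round through 115 degrees.
- ring (a point): Centre of the fixed brass ring, lying level (hole axis vertical): hole 17 mm across, brass 6 mm thick; at (-108, 0, 100) mm on the tray. A 12 mm round post 26 mm from it on the tray's -x side, 8 mm higher, carries it; free elsewhere. Turning the bar about the hook's arc centre, from clip end raised 42 degrees (tip just under the ring) to level, threads it.
- clip_seat (a point): Where the rod's axis lies when home in the brass fork: (70, 0, 62) mm on the tray. Fork 14 mm long in x, open at the top, slot 11 mm wide; its -y prong rises 12 mm above this point, then flares outward to 27 mm; on +y a plate 25 mm high carries the jaw.
- clip_jaw (a joint): Sprung steel jaw of the clip, hinged along tray x at 12 mm to +y and 22 mm above the seat, slanting down and in over the slot. 0 = closed (rest), up to 0.75 rad as it is pushed down and aside; the descending rod opens it about 0.4 rad against 2 to 5 N, and it springs back over the rod once that is home. It does not open from below.
- hook_tip (a point): Middle of the wire at the hook's round tip, (-104, 0, 66) mm in the bar's frame; it leans back over the bar.
- hook_bend (a point): Outermost point of the hook's curve, where the wire runs straight up: (-108, 0, 50) mm in the bar's frame. At the ring's centre when the bar is home.
- rod_mark (a point): Point on the rod's axis at (70, 0, 12) mm in the bar's frame; at the clip seat when the bar is home.
- jug: Cream jug, loose, 84 mm across, 100 mm high, with one handle; origin at the centre of its underside. Leave alone.
- dish: Green round dish, loose, 130 mm across, 45 mm high; origin at the centre of its underside. Leave alone.
- tumbler: Clear glass tumbler, loose, 68 mm across, 85 mm high; origin at the centre of its underside. Leave alone.
- home (a point): Where the bar's origin belongs: 50 mm above the tray's origin, axes as the tray's. The bar is home when its frame matches this one: rod level along x in the fork, 1 mm over the saddle, arc centre of the hook at (-70, 0, 50) mm from here.

How it is judged (in metres and radians):
On the way, in this order (a step that is already met when the one before it is completed fails the run):
1. the hook's tip has come up through the ring (horizontal distance between hook_tip and ring below 0.01 m and z of hook_tip in the frame of ring between 0.003 and 0.026 m), for 0.05 s.
2. the rod is home in the fork and the jaw has closed over it (distance between rod_mark and clip_seat below 0.007 m and z of rod_mark in the frame of clip_seat below 0.0025 m and value of joint clip_jaw below 0.12 rad), for 0.2 s.
At the end, for the whole second after the job is handed in: The hook's outermost point is within 10 mm of the ring's centre and its tip at least 10 mm above the ring, the rod's mark is within 7 mm of the clip seat and no more than 2.5 mm above it, the jaw is closed (under 0.12 rad), and the bar is at rest and released (all of step 2 and distance between hook_bend and ring below 0.01 m and z of hook_tip in the frame of ring above 0.01 m and linear speed of bar below 0.02 m/s); the robot touches nothing.
It fails at once if the jug is shifted by more than 20 mm or tipped (distance of jug from where it was at the start of the episode above 0.02 m or angle between jug's own z axis and vertical above 0.4 rad).
It fails at once if the dish is shifted by more than 20 mm or tipped (distance of dish from where it was at the start of the episode above 0.02 m or angle between dish's own z axis and vertical above 0.4 rad).
It fails at once if the tumbler is shifted by more than 20 mm or tipped (distance of tumbler from where it was at the start of the episode above 0.02 m or angle between tumbler's own z axis and vertical above 0.4 rad).
It also fails if it takes over 45 s, if anything falls off the work surface, if the arm or the gripper's body presses on something with over 40 N, if the wrist force passes 120 N, or if a joint passes its speed limit or range.

ROBOT

A 6-joint arm with a two-finger parallel gripper is mounted at the origin on the work surface. World frame = base frame: x ahead of the robot, y to its left, z up, the work surface at z = 0. Lengths are in m, angles in degrees, forces in N, time in s.
With the tool pointing down it reaches from about 0.25 to 0.725 m from the base axis. Payload 9.7 kg.
Tool frame: the origin (TCP) lies between the finger pads; the fingertips stand 25 mm ahead of it and the grasp point (between the pads) lies 6 mm ahead of it; z points along the fingers, y is the line along which they close (so a half turn about z gives the same grasp; the last joint's range is limited). The gripper opens to 85 mm and grips with 20 to 120 N. Pads are 22 mm wide; open, the fingers measure 114 mm over their backs; the gripper's body (76 mm by 85 mm) begins 54 mm behind the grasp point. The pads swing forward as they close: fully open they stand 13 mm farther back than shut.
Start: joints at [-66.52, 4.979, 10.078, 95.1, 0, 90], TCP at [0.219, -0.504, 0.256] pointing down, gripper open.
Joint ranges: [-179.16, 179.16], [-48.56, 103.87], [-65.8, 70.77], [-126.05, 130.52], [-82.76, 87.17], [-180, 180]. Speed limits (degrees/s): [127.2, 127.2, 147.25, 180, 180, 180].

INTERFACE

Orientations are given as [roll, pitch, yaw] about the fixed x, y, z axes, in that order (R = Rz(yaw) Ry(pitch) Rx(roll)).
In Python, from workcell import bot, camrig, workorder gives the robot as it stands (bot), with the cameras (camrig) and the job (workorder).
- The arm moves only by the shell command python3 drive.py 'ROWS' [FORCE]. ROWS is one flat JSON list of numbers that holds 1 to 5 rows one after another, with no inner brackets; each row has 5 numbers: dx, dy, dz in m, then a turn about the tool's z in degrees, then the finger opening in m; each row is the pose to reach, as a shift and turn from the pose commanded when the command began, along the tool's axes at that moment; what a row does not reach only later rows make up. A row lasts 1/12 s, in which the tool goes at most 0.0417 m and 7.16 degrees, less where a joint would pass 70% of its speed; a pose out of reach is approached as far as the arm can. The fingers move at their own pace and stop on an object; FORCE is the grip in N (left out, the last holds). Time passes only in rows, so rows that do not move let the fingers close. It prints the time, the measured TCP pose, the force, the opening and the grip force at its end. Input that does not fit is refused with a message, and nothing moves.
- bot.get_obs(): the state, without advancing time (a new reading comes with each control period).
- camrig.camera(name): name is "side" or "top"; returns the picture (384x512x3 uint8, blue, green, red); there is no depth.
- camrig.camera_info(name): a dict with "mtx" (3x3 intrinsics, pixels), "extrinsics" (4x4, takes a point from camera to world coordinates). Camera axes: x right, y down, z forward; pixel columns grow to the right and rows downward; lengths in m; the calibration is good to about 2 mm. A picture is of the moment at which its call begins. camera_info takes no time and is no camera call.
- workorder.job_done(): hands the job in; it is judged then, once.
The state is a dict: "time": time; "q": joint angles; "qd": joint speeds; "joint_efforts": joint torques, N m; "ee_pos": TCP position; "tcp_rot": TCP orientation; "wrist_force": force on the tool from outside, world axes, zero at the start; "torque": the same for the moment, N m; "opening": finger opening in m; "grasp_force": force on a finger pad.
Only numpy, scipy, OpenCV 4.12 (cv2) and the standard library are available. Lean on these libraries where they do the work, as an engineer would, in place of code of your own. Each camera call takes 0.05 s, during which the arm holds its last target. There are 200 camera calls.

## Working session

There is one attempt and no reset: what is moved stays moved. The work goes in short steps, Python scripts to look and compute and a shell command to move; the robot and the scene stay as the last step left them, time stands still between calls to the robot, and variables do not carry over. Pictures are saved under pics/ and viewed, at most 10 in all, crops included, and the job is handed in when it is done.

```bash
ls; mkdir -p pics
python3 - <<'E'
from workcell import bot, camrig, workorder
import cv2
for n in("top","side"):
    cv2.imwrite(f"pics/{n}0.png",cv2.resize(camrig.camera(n),(800,600),interpolation=cv2.INTER_CUBIC))
    i=camrig.camera_info(n);print(n,i["mtx"].round(2).tolist(),i["extrinsics"].round(4).tolist())
o=bot.get_obs();print(o)
E
```

```text
drive.py
pics
workcell.py
top [[438.88, 0.0, 260.95], [0.0, 438.88, 190.35], [0.0, 0.0, 1.0]] [[-0.016, -0.9973, 0.0711, 0.5309], [-0.9999, 0.0156, -0.0059, 0.0159], [0.0047, -0.0712, -0.9974, 1.3235], [0.0, 0.0, 0.0, 1.0]]
side [[394.06, 0.0, 250.84], [0.0, 394.06, 180.82], [0.0, 0.0, 1.0]] [[-0.8356, -0.3766, 0.3999, 0.0692], [-0.5492, 0.5587, -0.6215, 0.846], [0.0106, -0.739, -0.6737, 0.9906], [0.0, 0.0, 0.0, 1.0]]
{'time': 0.1, 'q': array([-6.65216497e+01,  5.00935773e+00,  1.00374353e+01,  9.50987328e+01,
       -8.18182925e-04,  8.99994738e+01]), 'qd': array([ 0.11477826,  0.01629264,  0.04784644,  0.06876685, -0.03108949,
       -0.03388651]), 'joint_efforts': array([-8.05269792e-05, -5.21561658e+01,  4.65653157e+01,  1.60600460e-02,
       -4.40106055e-05,  2.33312369e-05]), 'ee_pos': array([ 0.21904768, -0.50430551,  0.25562646]), 'tcp_rot': array([-1.79929345e+02,  8.17533456e-04,  2.34788775e+01]), 'wrist_force': array([-0.60496143,  0.99197041, -0.40135136]), 'torque': array([-0.02558846,  0.06533351, -0.02144827]), 'grasp_force': 0.0, 'opening': 0.0854290858620317}
```

View pics/top0.png

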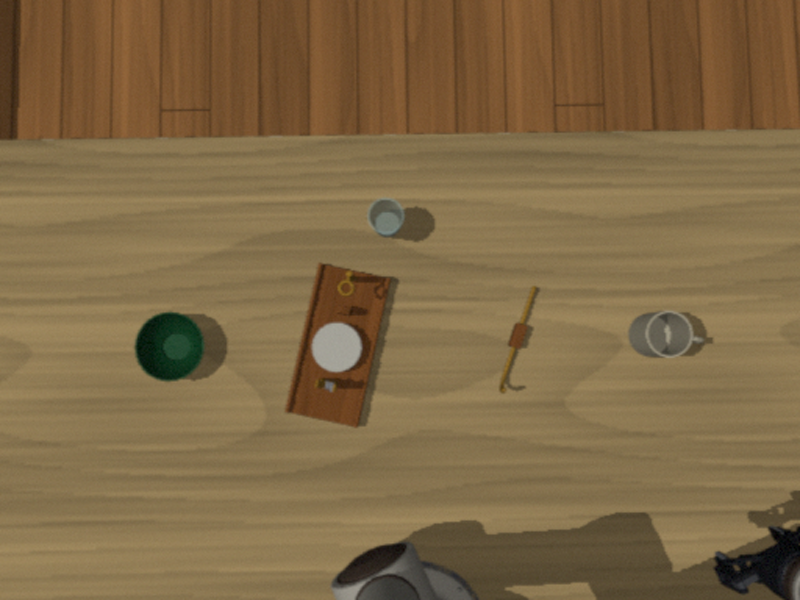

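View pics/side0.png

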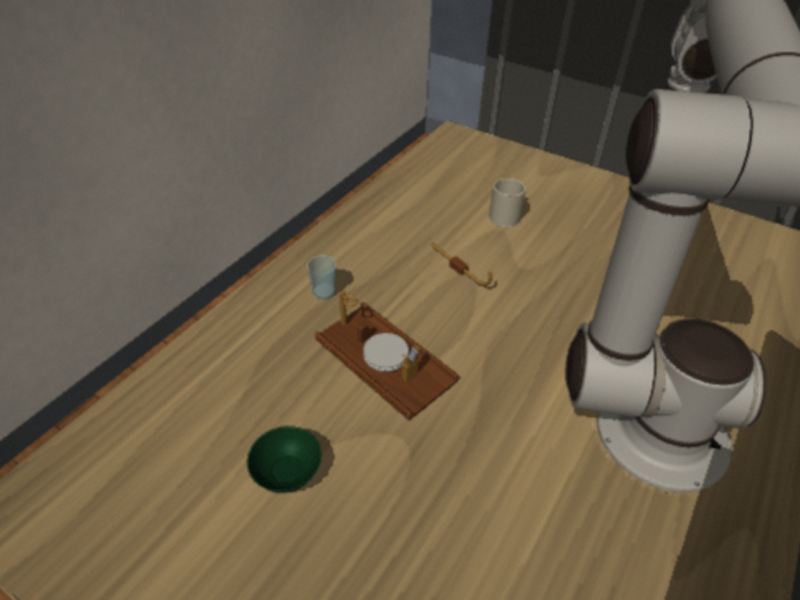

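Top view: the tray centre is near (337,347), with the ring at (346,286) at the far end and the clip at (328,384). The bar's grip is at (519,335), with its hook at the near end (510,388) and pointing the opposite way to the tray. The dish, tumbler and jug are well clear. Next, enlarged crops.

Run:
```python
from workcell import bot, camrig, workorder
import cv2,numpy as np
t=camrig.camera("top");s=camrig.camera("side")
np.save("t0.npy",t);np.save("s0.npy",s)
def crop(im,x,y,w,h,k): return cv2.resize(im[y:y+h,x:x+w],(w*k,h*k),interpolation=cv2.INTER_CUBIC)
# top tray x180-260,y160-280 ; bar x310-360,y175-260  k=5
a=crop(t,178,160,80,118,5); b=crop(t,310,178,48,80,7)
H=600;c=np.zeros((H,800,3),np.uint8);c[:590,:400]=a;c[:560,420:756]=b
cv2.imwrite("pics/c1.png",c)
a=crop(s,198,180,100,92,4); b=crop(s,270,150,52,40,7)
c=np.zeros((H,800,3),np.uint8);c[:368,:400]=a;c[:280,420:784]=b
cv2.imwrite("pics/c2.png",c)
```

```text
(no output)
```

View pics/c1.png

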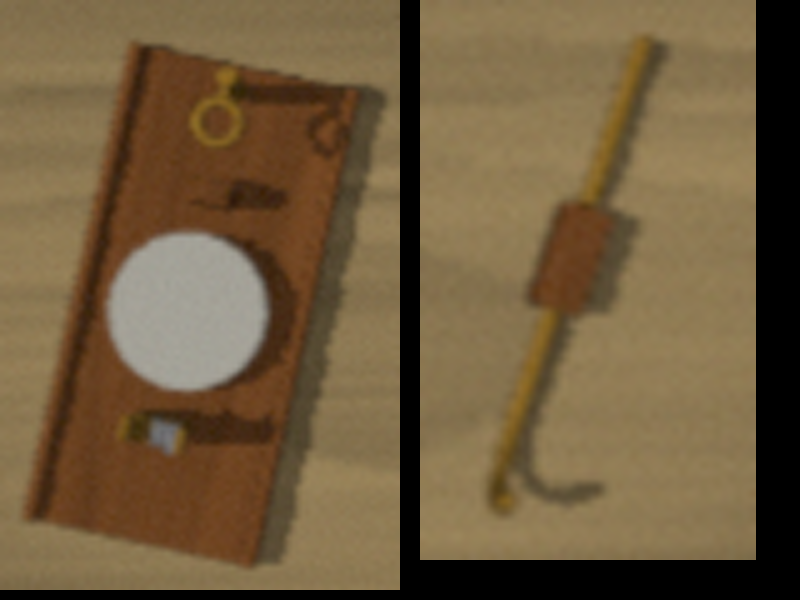

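View pics/c2.png

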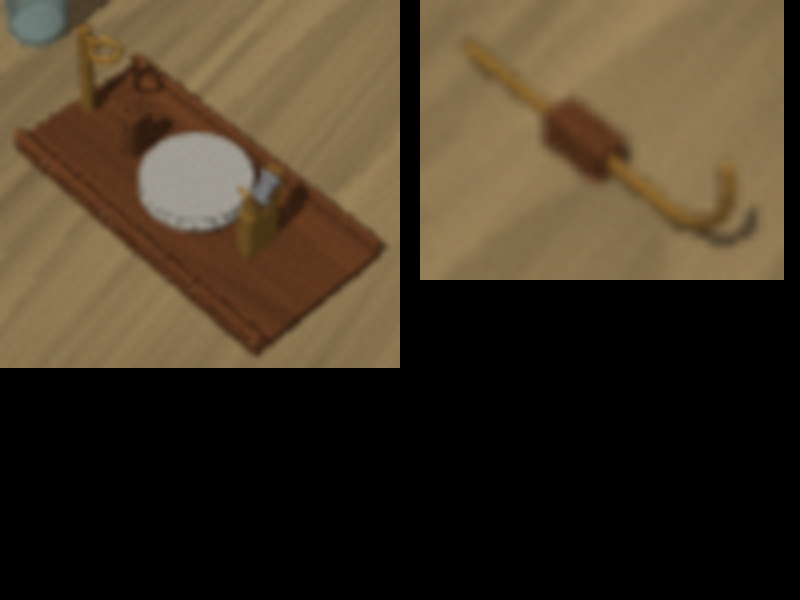

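The top crop shows the ring centre at (217,120), the saucer centre at (188,311), and four sharp tray corners. The bar runs from its rod end at (647,40), through the grip at (571,258), to the hook at (502,497). The side crop shows the ring at (105,49), the saucers at (197,178) and the hook tip at (728,168). I'll fit both poses now.

```bash
cat > h.py <<'E'
from workcell import bot, camrig, workorder
import numpy as np
from scipy.optimize import least_squares
from scipy.spatial.transform import Rotation as R
I={n:camrig.camera_info(n) for n in("top","side")}
def proj(n,P):
    E=I[n]["extrinsics"];p=(np.atleast_2d(P)-E[:3,3])@E[:3,:3];p=p@I[n]["mtx"].T
    return p[:,:2]/p[:,2:]
def tf(p,P,z0=0): 
    c,s=np.cos(p[2]),np.sin(p[2]);P=np.atleast_2d(P)
    return np.c_[p[0]+c*P[:,0]-s*P[:,1],p[1]+s*P[:,0]+c*P[:,1],P[:,2]+z0]
def un(XY,k,off): return (np.array(XY)+.5)/k-.5+np.array(off)
E
python3 - <<'E'
from h import *
def fit(obs,x0):
    def f(p): return np.concatenate([(proj(n,tf(p,P))-un(X,k,o)).ravel()*w for n,X,k,o,P,w in obs])
    r=least_squares(f,x0,x_scale=[.01,.01,.05]);print(r.x[:2].round(4),np.degrees(r.x[2]).round(2));
    for n,X,k,o,P,w in obs: print(n,X,P,(proj(n,tf(r.x,P))[0]-un(X,k,o)).round(2))
    return r.x
T=("top",5,(178,160));S=("side",4,(198,180));B=("top",7,(310,178));C=("side",7,(270,150))
g=lambda c,X,P,w=1:(c[0],X,c[1],c[2],np.array(P)/1000,w)
def e(x,y):return (x,y,24)
t=fit([g(T,(217,120),(-108,0,100),2),g(T,(188,311),(0,0,38),2),g(T,(227,76),(-134,0,108)),
 g(T,(136,44),(-145,-70,24)),g(T,(355,90),(-145,70,24)),g(T,(255,566),(145,70,24)),g(T,(30,518),(145,-70,24)),
 g(S,(105,49),(-108,0,100),2),g(S,(85,32),(-134,0,108)),g(S,(197,175),(0,0,38))],[.5,.1,np.pi])
b=fit([g(B,(227,40),(98,0,12)),g(B,(151,258),(0,0,24)),g(B,(82,497),(-110,0,58)),
 g(C,(50,46),(98,0,12)),g(C,(166,139),(0,0,12)),g(C,(308,168),(-104,0,68))],[.5,-.2,-.2])
np.save("tb.npy",[t,b]);print("ring",tf(t,[-.108,0,.1]))
E
```

```text
[0.5344 0.1427] 167.4
top (217, 120) [-0.108  0.     0.1  ] [ 0.32 -0.34]
top (188, 311) [0.    0.    0.038] [ 0.21 -0.6 ]
top (227, 76) [-0.134  0.     0.108] [ 0.02 -0.9 ]
top (136, 44) [-0.145 -0.07   0.024] [-1.71  0.22]
top (355, 90) [-0.145  0.07   0.024] [0.53 0.52]
top (255, 566) [0.145 0.07  0.024] [0.28 1.88]
top (30, 518) [ 0.145 -0.07   0.024] [-1.47  1.73]
side (105, 49) [-0.108  0.     0.1  ] [0.15 0.38]
side (85, 32) [-0.134  0.     0.108] [-0.18 -1.14]
side (197, 175) [0.    0.    0.038] [ 0.04 -0.24]
[ 0.5512 -0.2   ] -20.96
top (227, 40) [0.098 0.    0.012] [-0.15 -0.27]
top (151, 258) [0.    0.    0.024] [ 0.54 -0.79]
top (82, 497) [-0.11   0.     0.058] [-0.38  0.96]
side (50, 46) [0.098 0.    0.012] [0.41 0.23]
side (166, 139) [0.    0.    0.012] [-0.14  0.17]
side (308, 168) [-0.104  0.     0.068] [-0.19 -0.28]
ring [[0.63979691 0.11919555 0.1       ]]
```

```bash
cat >> h.py <<'E'
def go(x,y,z,yaw):
    o=bot.get_obs();M=R.from_euler("xyz",o["tcp_rot"],degrees=True)
    d=M.inv().apply(np.array([x,y,z])-o["ee_pos"]);print("d",d.round(4),"turn",round(-((yaw-o["tcp_rot"][2]+180)%360-180),2),"q1 q6",o["q"][[0,5]].round(1),"F",o["wrist_force"].round(1),"t",o["time"])
E
python3 drive.py '[0.04,-0.013,0,-7,0.085,0.08,-0.027,0,-14,0.085,0.12,-0.04,0,-21,0.085]'
python3 -c "
from h import *
go(.5512,-.2,.10,-20.96);go(.5512,-.2,.10,159.04)"
```

```text
time: 0.45
ee_pos: [0.3125, -0.4201, 0.256]
tcp_rot: [-180.0, -0.0, 44.7]
wrist_force: [0.6, -0.3, 0.3]
opening: 0.0848
grasp_force: 0.0
d [0.3245 0.0116 0.156 ] turn 65.66 q1 q6 [-53.4  81.9] F [ 0.6 -0.3  0.3] t 0.45
d [0.3245 0.0116 0.156 ] turn -114.34 q1 q6 [-53.4  81.9] F [ 0.6 -0.3  0.3] t 0.45
```

```bash
python3 drive.py '[0.035,0.001,0.0,-7,0.085,0.07,0.002,0,-14,0.085,0.105,0.004,0.02,-21,0.085,0.14,0.005,0.04,-28,0.085,0.175,0.006,0.06,-35,0.085]' >/dev/null
python3 -c "
from h import *
go(.5512,-.2,.10,159.04)"
```

```text
d [0.1189 0.0892 0.0957] turn -79.21 q1 q6 [-34.3  65.9] F [-0.7 -1.  -0.3] t 0.8667
```

```bash
python3 drive.py '[0.024,0.018,0.015,-7,0.085,0.048,0.036,0.03,-14,0.085,0.072,0.054,0.045,-21,0.085,0.096,0.072,0.06,-28,0.085,0.119,0.089,0.075,-35,0.085]' >/dev/null
python3 drive.py '[0,0,0,-7,0.085,0,0,0,-14,0.085,0,0,0,-21,0.085,0,0,0,-28,0.085,0,0,0,-35,0.085]' >/dev/null
python3 drive.py '[0,0,0,-7,0.06,0,0,0,-9.2,0.05,0,0,0,-9.2,0.045]' 
python3 -c "
from h import *
go(.5512,-.2,.045,159.04)"
```

```text
time: 1.95
ee_pos: [0.5503, -0.2018, 0.121]
tcp_rot: [-180.0, -0.0, 158.8]
wrist_force: [0.9, 0.3, 0.3]
opening: 0.0513
grasp_force: 0.0
d [-0.0002  0.002   0.076 ] turn -0.26 q1 q6 [-20.1   1.1] F [0.9 0.3 0.3] t 1.95
```

```bash
python3 drive.py '[0,0.002,0.035,-0.3,0.045,0,0.002,0.07,-0.3,0.045,0,0.002,0.093,-0.3,0.045,0,0.002,0.093,-0.3,0.045]' 30 
python3 drive.py '[0,0,0,0,0.01,0,0,0,0,0.01,0,0,0,0,0.01,0,0,0,0,0.01,0,0,0,0,0.01]' 40
python3 drive.py '[0,0,-0.03,0,0.01,0,0,-0.06,0,0.01,0,0,-0.09,0,0.01,0,0,-0.10,0,0.01]'
python3 - <<'E'
from h import *
import cv2
a=camrig.camera("top");b=camrig.camera("side")
c=np.zeros((600,800,3),np.uint8)
c[:520,:400]=cv2.resize(a[165:269,300:380],(400,520),interpolation=2);c[:400,400:]=cv2.resize(b[120:200,250:330],(400,400),interpolation=2)
cv2.imwrite("pics/g.png",c)
E
```

```text
time: 2.28
ee_pos: [0.55, -0.1996, 0.0248]
tcp_rot: [-180.0, -0.2, 158.9]
wrist_force: [-0.2, -0.3, 0.7]
opening: 0.0449
grasp_force: 0.0
time: 2.7
ee_pos: [0.5513, -0.2001, 0.0285]
tcp_rot: [180.0, 0.0, 159.0]
wrist_force: [0.3, 0.8, -1.0]
opening: 0.021
grasp_force: 40.2
time: 3.03
ee_pos: [0.5525, -0.2005, 0.1332]
tcp_rot: [180.0, 0.3, 159.0]
wrist_force: [1.7, -1.1, -0.1]
opening: 0.0214
grasp_force: 40.2
```

View pics/g.png

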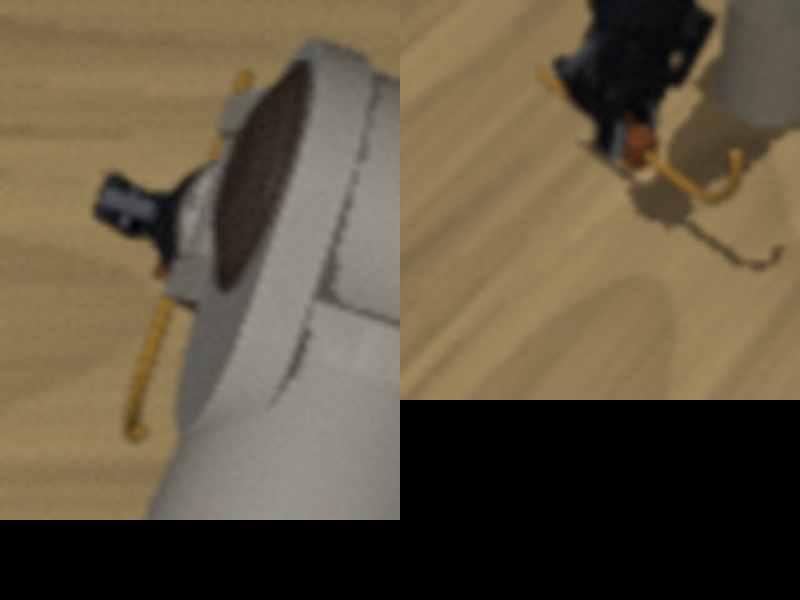

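The grip is held in the jaws and the bar hangs level at yaw about -21°. Next, compute the approach poses and clearances.

Run:
```python
from h import *
t,b=np.load("tb.npy");ring=tf(t,[-.108,0,.1])[0]
# objects: (800px) bottoms approx
def ray(u,v,z):
    i=I["top"];d=i["extrinsics"][:3,:3]@np.linalg.solve(i["mtx"],[u,v,1]);o=i["extrinsics"][:3,3];return (o+d*(z-o[2])/d[2]).round(3)
print("tumbler",ray(386*.64,217*.64,.085),"dish",ray(169*.64,347*.64,.045))
for psi in(-75,-65):
  y=t[2]+np.radians(psi);u=np.array([np.cos(y),np.sin(y)])
  for r in(.175,.108):print(psi,r,ring[:2]+r*u,np.degrees(y))
y=t[2]+np.radians(-75);u=np.array([np.cos(y),np.sin(y)]);p=ring[:2]+.175*u
go(p[0],p[1],.2,np.degrees(y)+180)
```

```text
tumbler [0.767 0.046 0.085] dish [0.537 0.453 0.045]
-75 0.175 [0.63245954 0.29404166] 92.40299236486796
-75 0.108 [0.63526871 0.22710058] 92.40299236486796
-65 0.175 [0.60220931 0.29011123] 102.40299236486796
-65 0.108 [0.61659999 0.22467494] 102.40299236486796
d [ 0.1023  0.4903 -0.0698] turn -113.43 q1 q6 [-19.9   1.1] F [-0.6 -0.9 -1.2] t 3.1333
```

```bash
python3 drive.py '[0.0,0.01,-0.03,-7,0.01,0.012,0.04,-0.06,-14,0.01,0.02,0.07,-0.07,-21,0.01,0.027,0.10,-0.07,-28,0.01,0.034,0.135,-0.07,-35,0.01]' 60 >/dev/null
python3 -c "
from h import *
go(.6325,.294,.2,272.4)"
```

```text
d [-0.1502  0.3281 -0.0028] turn -78.15 q1 q6 [ -6.1 -20.4] F [ 0.5  0.1 -1.9] t 3.55
```

```bash
python3 drive.py '[-0.014,0.033,0,-7,0.01,-0.028,0.066,0,-14,0.01,-0.042,0.098,0,-21,0.01,-0.056,0.13,0,-28,0.01,-0.07,0.16,0,-35,0.01]' 60 >/dev/null
python3 -c "
from h import *
go(.6325,.294,.2,272.4)"
```

```text
d [-0.1612  0.0912 -0.0044] turn -43.06 q1 q6 [ 10.7 -38.7] F [ 0.3 -0.1 -1.7] t 3.9667
```

```bash
python3 drive.py '[-0.03,0.018,0,-7,0.01,-0.06,0.036,0,-14,0.01,-0.09,0.054,0,-21,0.01,-0.12,0.072,0,-28,0.01,-0.15,0.085,0,-35,0.01]' 60 >/dev/null
python3 drive.py '[0,0,0,-6,0.01,0,0,0,-8,0.01,0,0,0,-8,0.01]' >/dev/null
python3 -c "
from h import *
go(.6325,.294,.0485,272.4)"
```

```text
d [-0.0142 -0.0025  0.1465] turn -0.27 q1 q6 [ 23.9 -68.2] F [ 0.7 -0.1 -1.5] t 4.6333
```

```bash
python3 drive.py '[-0.007,-0.001,0.03,-0.3,0.01,-0.0142,-0.0025,0.06,-0.3,0.01,-0.0142,-0.0025,0.09,-0.3,0.01,-0.0142,-0.0025,0.12,-0.3,0.01,-0.0142,-0.0025,0.137,-0.3,0.01]' >/dev/null
python3 drive.py '[0,0,0,0,0.01,0,0,0,0,0.01]'
python3 - <<'E'
from h import *
import cv2
a=camrig.camera("top");b=camrig.camera("side")
c=np.zeros((600,800,3),np.uint8)
c[:420,:400]=cv2.resize(a[150:234,170:250],(400,420),interpolation=2);c[:400,400:]=cv2.resize(b[170:250,190:270],(400,400),interpolation=2)
cv2.imwrite("pics/r.png",c)
E
```

```text
time: 5.22
ee_pos: [0.6326, 0.2928, 0.0596]
tcp_rot: [179.8, -0.1, -87.8]
wrist_force: [0.9, 0.4, -0.8]
opening: 0.0208
grasp_force: 64.7
```

View pics/r.png

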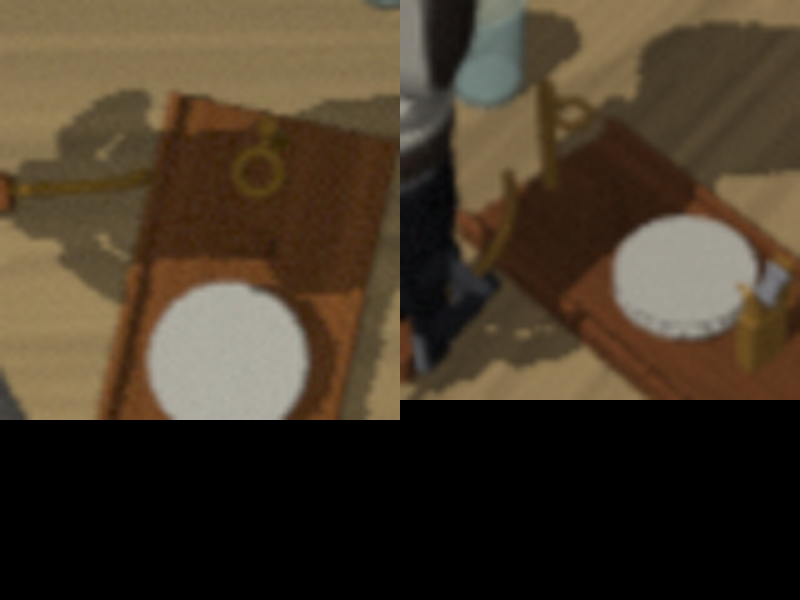

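The bar is level at the tray's left edge. In the top crop the hook tip is at (150,178) and the ring at (258,171). In the side crop the tip is at (510,173) and the ring at (575,115). I'll check these against the kinematics.

Run:
```python
from h import *
t,b=np.load("tb.npy")
o=bot.get_obs();p=[*o["ee_pos"][:2],np.radians(o["tcp_rot"][2]+180)];oz=o["ee_pos"][2]-.0285
def pk(n,P):
    return ((proj(n,P)-np.array({"top":(170,150),"side":(190,170)}[n])+.5)*5-.5+[400*(n=="side"),0])[0].round(1)
for n in("top","side"):
    print(n,"tip",pk(n,tf(p,[-.1025,0,.0695],oz)),"bend",pk(n,tf(p,[-.112,0,.05],oz)),"rod-25",pk(n,tf(p,[-.023,0,.012],oz)),"ring",pk(n,tf(t,[-.108,0,.1])),"post",pk(n,tf(t,[-.134,0,.108])))
```

```text
top tip [128.8 172.9] bend [150.5 174.9] rod-25 [  6.7 188.7] ring [258.6 168.3] post [267.1 121.5]
side tip [506.1 176.5] bend [516.5 188.8] rod-25 [436.8 319.9] ring [572.1 113.3] post [545.5  84.4]
```

```bash
python3 -c "
from h import *
t,b=np.load('tb.npy');r=tf(t,[-.108,0,.1])[0]
y=np.radians(92.4);go(r[0]+.106*np.cos(y),r[1]+.106*np.sin(y),.0475,272.4)"
```

```text
d [0.0686 0.0014 0.0152] turn -0.18 q1 q6 [ 24.8 -67.4] F [ 0.2 -0.7 -1.5] t 5.3167
```

```bash
python3 drive.py '[0,0.001,0.0135,-0.2,0.01,0,0.001,0.0135,-0.2,0.01,0.03,0.0014,0.0135,-0.2,0.01,0.058,0.0014,0.0135,-0.2,0.01,0.0686,0.0014,0.0135,-0.2,0.01]'
python3 drive.py '[0,0,0,0,0.01,0,0,0,0,0.01]'
python3 - <<'E'
from h import *
t,b=np.load('tb.npy');r=tf(t,[-.108,0,.1])[0]
y=np.radians(92.4);go(r[0]+.106*np.cos(y),r[1]+.106*np.sin(y),.0475,272.4)
import cv2
a=camrig.camera("top");b=camrig.camera("side")
c=np.zeros((400,800,3),np.uint8)
c[:,:400]=cv2.resize(a[164:204,194:234],(400,400),interpolation=2);c[:,400:]=cv2.resize(b[180:220,205:245],(400,400),interpolation=2)
c=cv2.convertScaleAbs(c,alpha=1.6)
cv2.imwrite("pics/u.png",c)
E
```

```text
time: 5.73
ee_pos: [0.6354, 0.2225, 0.0495]
tcp_rot: [-179.9, -0.0, -87.6]
wrist_force: [0.3, -0.3, -1.4]
opening: 0.0202
grasp_force: 64.8
time: 5.9
ee_pos: [0.6355, 0.2249, 0.0492]
tcp_rot: [-179.9, 0.1, -87.6]
wrist_force: [-0.2, 0.5, -2.0]
opening: 0.0204
grasp_force: 64.8
d [-0.0002  0.0001  0.0017] turn -0.01 q1 q6 [ 19.5 -72.9] F [-0.2  0.5 -2. ] t 5.9
```

View pics/u.png

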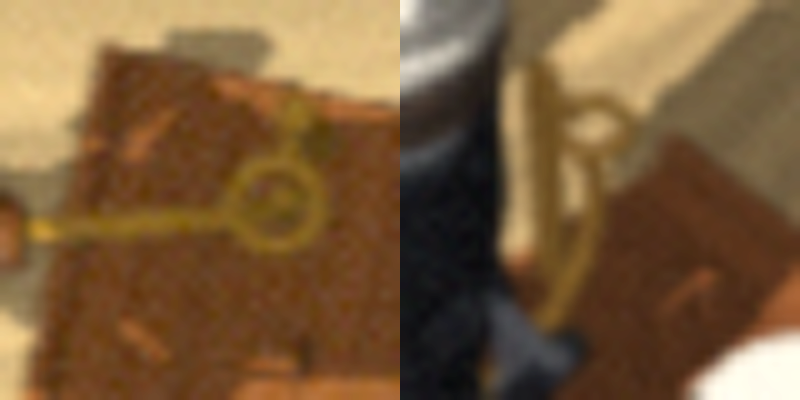

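The top view shows the hook tip at (277,202), centred in the ring at (278,202). The side view shows it just below the ring. Lift straight up.

```bash
python3 drive.py '[0,0,-0.007,0,0.01,0,0,-0.015,0,0.01,0,0,-0.022,0,0.01,0,0,-0.029,0,0.01,0,0,-0.029,0,0.01]'
python3 drive.py '[-0.002,0,-0.006,0,0.01,-0.003,0,-0.012,0,0.01,-0.003,0,-0.016,0,0.01,-0.003,0,-0.016,0,0.01]' 20
```

```text
time: 6.42
ee_pos: [0.6356, 0.2256, 0.0793]
tcp_rot: [-179.8, 0.1, -87.5]
wrist_force: [0.3, 0.4, 0.2]
opening: 0.0207
grasp_force: 64.7
time: 6.75
ee_pos: [0.6351, 0.2283, 0.0941]
tcp_rot: [-179.9, 0.0, -87.5]
wrist_force: [0.2, 0.6, -1.4]
opening: 0.0205
grasp_force: 64.8
```

```bash
python3 drive.py '[0.004,0,0,0,0.018,0.0045,0,-0.005,0,0.018,0.004,0,-0.01,0,0.018,0.003,0,-0.015,0,0.018,0.003,0,-0.015,0,0.018]' 20
python3 drive.py '[0,0,-0.005,0,0.01,-0.001,0,-0.01,0,0.01,-0.001,0,-0.014,0,0.01,-0.001,0,-0.014,0,0.01]' 20
python3 - <<'E'
from h import *
import cv2
a=camrig.camera("top");b=camrig.camera("side")
c=np.zeros((400,800,3),np.uint8)
c[:,:400]=cv2.resize(a[144:224,144:224],(400,400),interpolation=2);c[:,400:]=cv2.resize(b[170:250,170:250],(400,400),interpolation=2)
c=cv2.convertScaleAbs(c,alpha=1.6)
cv2.imwrite("pics/v.png",c)
E
```

```text
time: 7.17
ee_pos: [0.6348, 0.224, 0.1081]
tcp_rot: [180.0, -0.1, -87.6]
wrist_force: [0.8, -5.9, -7.4]
opening: 0.0208
grasp_force: 63.5
time: 7.5
ee_pos: [0.6347, 0.2239, 0.1214]
tcp_rot: [179.9, -0.2, -87.6]
wrist_force: [1.5, -10.4, -7.9]
opening: 0.0207
grasp_force: 62.7
```

View pics/v.png

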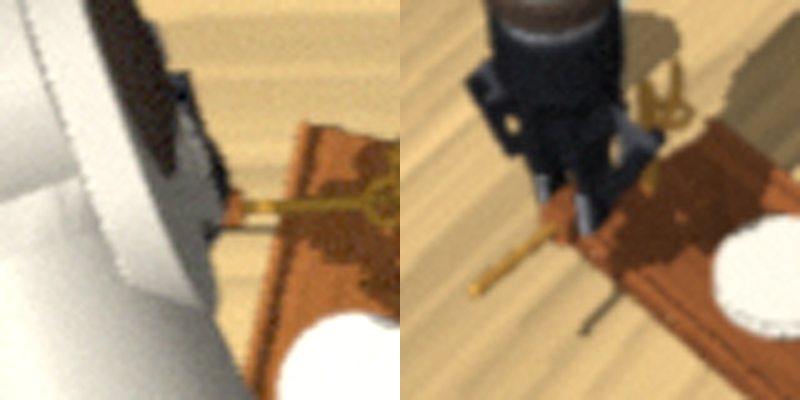

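Side view: the hook tip (675,68) stands well above the ring at (672,105). The rod's clip end is at (475,290). I'll estimate the tilt.

```bash
cat >> h.py <<'E'
def tilted(P,phi,o,pz=.02):  # bar points (x,z) -> world, pivot at bar (0,pz) = TCP-(.0285-pz)
    y=np.radians(o["tcp_rot"][2]+180);c,s=np.cos(phi),np.sin(phi)
    x,z=P[0],P[1]-pz;r=c*x-s*z;h=s*x+c*z
    return np.array([o["ee_pos"][0]+r*np.cos(y),o["ee_pos"][1]+r*np.sin(y),o["ee_pos"][2]-.0285+pz+h])
E
python3 - <<'E'
from h import *
o=bot.get_obs();print(o["ee_pos"])
for d in(0,5,10,15,20,25):
    f=np.radians(d);k=lambda P:((proj("side",tilted(P,f,o))[0]-170+.5)*5-.5+[400,0]).round(0)
    print(d,"end",k((.098,.012)),"x26",k((.026,.012)),"tip",k((-.1025,.0695)),"markz",tilted((.07,.012),f,o)[2].round(4), "bottom end")
E
```

```text
[0.63460503 0.22391946 0.12102422]
0 end [479. 315.] x26 [553. 236.] tip [668.  45.] markz 0.1045 bottom end
5 end [477. 305.] x26 [552. 234.] tip [672.  52.] markz 0.1107 bottom end
10 end [476. 295.] x26 [551. 232.] tip [675.  60.] markz 0.1168 bottom end
15 end [476. 284.] x26 [551. 230.] tip [677.  69.] markz 0.1229 bottom end
20 end [476. 272.] x26 [550. 227.] tip [679.  79.] markz 0.1289 bottom end
25 end [478. 260.] x26 [550. 224.] tip [680.  90.] markz 0.1349 bottom end
```

Tilt is about 13°, so the mark is near z 0.12, well above the flare. Ease down slightly, then swing about the ring.

```bash
python3 drive.py '[-0.003,0,0.004,0,0.01,-0.0035,0,0.007,0,0.01,-0.0035,0,0.007,0,0.01]' | grep -v open
python3 drive.py '[0.0008,0.0132,0,-7,0.01,0.0032,0.0262,0,-14,0.01,0.0072,0.0389,0,-21,0.01,0.0127,0.0509,0,-28,0.01,0.0196,0.0622,0,-35,0.01]' | grep -v open
python3 -c "
from h import *
t,b=np.load('tb.npy');r=tf(t,[-.108,0,.1])[0]
o=bot.get_obs()
for y in(np.radians(o['tcp_rot'][2]+180),t[2]): go(r[0]+.1085*np.cos(y),r[1]+.1085*np.sin(y),.114,np.degrees(y)+180)"
```

```text
time: 7.85
ee_pos: [0.6344, 0.2296, 0.1144]
tcp_rot: [180.0, 0.0, -87.5]
wrist_force: [-0.8, 0.5, -1.5]
grasp_force: 63.6
time: 8.27
ee_pos: [0.5727, 0.2075, 0.1154]
tcp_rot: [-179.9, 0.0, -52.1]
wrist_force: [0.7, 0.3, -0.2]
grasp_force: 63.6
d [0.0024 0.0013 0.0014] turn -0.0 q1 q6 [  19.9 -108. ] F [ 0.7  0.3 -0.2] t 8.2667
d [0.0272 0.0704 0.0013] turn -39.53 q1 q6 [  19.9 -108. ] F [ 0.7  0.3 -0.2] t 8.2667
```

```bash
python3 drive.py '[0.0018,0.0138,0,-7,0.01,0.0042,0.027,0,-14,0.01,0.0082,0.0397,0,-21,0.01,0.0142,0.0515,0,-28,0.01,0.021,0.0632,0,-35,0.01]' | grep -v open
python3 drive.py '[0,0.008,0,-4.5,0.01,0,0.008,0,-4.5,0.01]' | grep -v open
python3 - <<'E'
from h import *
import cv2
t,b=np.load('tb.npy');r=tf(t,[-.108,0,.1])[0]
y=t[2];go(r[0]+.1085*np.cos(y),r[1]+.1085*np.sin(y),.114,np.degrees(y)+180)
a=camrig.camera("top");b=camrig.camera("side")
c=np.zeros((500,800,3),np.uint8)
c[:,:400]=cv2.resize(a[165:265,180:260],(400,500),interpolation=2);c[:400,400:]=cv2.resize(b[180:260,200:280],(400,400),interpolation=2)
c=cv2.convertScaleAbs(c,alpha=1.5)
cv2.imwrite("pics/w.png",c)
E
```

```text
time: 8.68
ee_pos: [0.5356, 0.1521, 0.1156]
tcp_rot: [-179.9, -0.0, -17.1]
wrist_force: [-0.6, 0.3, -1.5]
grasp_force: 63.6
time: 8.85
ee_pos: [0.5333, 0.1436, 0.1157]
tcp_rot: [-180.0, -0.1, -12.9]
wrist_force: [0.1, 0.6, -0.7]
grasp_force: 63.6
d [0.0008 0.0006 0.0017] turn -0.26 q1 q6 [  15.1 -152.1] F [ 0.1  0.6 -0.7] t 8.85
```

View pics/w.png

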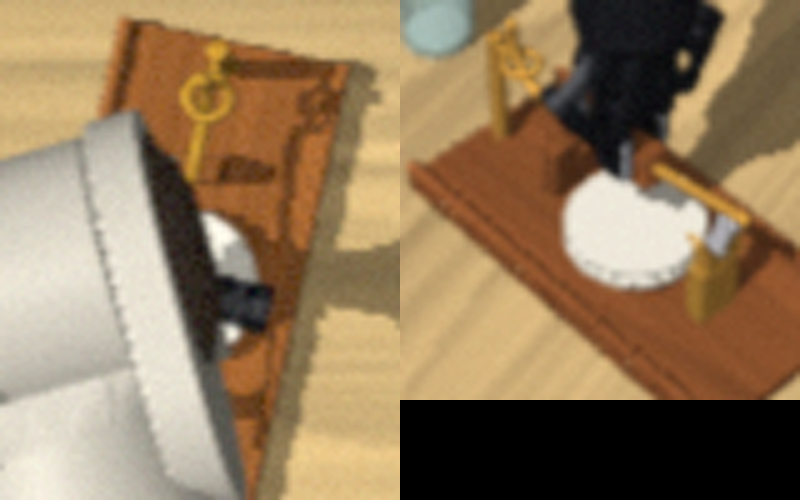

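Run:
```python
from h import *
t,b=np.load('tb.npy');o=bot.get_obs()
def pk(n,P):
    return ((proj(n,P)[0]-np.array({"top":(180,165),"side":(200,180)}[n])+.5)*5-.5+[400*(n=="side"),0]).round(1)
for d in(11,13,15):
    f=np.radians(d);print(d,"end",pk("side",tilted((.098,.012),f,o)),"x40",pk("side",tilted((.04,.012),f,o)),"top rod-60",pk("top",tilted((-.06,.012),f,o)))
print("ring",pk("top",tf(t,[-.108,0,.1])),pk("side",tf(t,[-.108,0,.1])),"prong top",pk("side",tf(t,[.07,-.012,.089])))
for P in((-.108,.05),(.07,.012)):
    w=tilted(P,np.radians(13),o)[:2]-t[:2];c,s=np.cos(t[2]),np.sin(t[2]);print((c*w[0]+s*w[1])*1e3,(-s*w[0]+c*w[1])*1e3)
```

```text
11 end [749.6 221.4] x40 [681.9 181.7] top rod-60 [189.2 184.3]
13 end [749.4 217.2] x40 [682.  180.1] top rod-60 [189.3 185.7]
15 end [748.9 212.8] x40 [681.9 178.5] top rod-60 [189.3 187.2]
ring [208.6  93.3] [522.1  63.3] prong top [702.7 235. ]
-110.94088039030156 -0.6169295180527973
71.03488499866951 -2.5480504419987082
```

```bash
python3 drive.py '[-0.002,0.001,0.006,-0.6,0.01,-0.004,0.001,0.012,-0.6,0.01,-0.005,0.001,0.017,-0.6,0.01,-0.005,0.001,0.021,-0.6,0.01,-0.005,0.001,0.021,-0.6,0.01]' | grep -v open
python3 drive.py '[0.001,0,0.004,0,0.01,0.003,0,0.008,0,0.01,0.004,0,0.012,0,0.01,0.004,0,0.012,0,0.01]' | grep -v open
python3 - <<'E'
from h import *
import cv2
a=camrig.camera("top");b=camrig.camera("side")
c=np.zeros((600,800,3),np.uint8)
c[:400,:300]=cv2.resize(a[165:245,190:250],(300,400),interpolation=2);c[:600,300:]=cv2.resize(b[185:245,215:265],(500,600),interpolation=2)
c=cv2.convertScaleAbs(c,alpha=1.5)
cv2.imwrite("pics/x.png",c)
E
```

```text
time: 9.37
ee_pos: [0.5279, 0.1449, 0.0926]
tcp_rot: [180.0, 0.1, -12.4]
wrist_force: [-0.2, -0.3, -1.5]
grasp_force: 63.8
time: 9.7
ee_pos: [0.5331, 0.1445, 0.0829]
tcp_rot: [-179.9, -0.1, -12.4]
wrist_force: [-2.1, 3.0, 5.5]
grasp_force: 65.2
```

View pics/x.png

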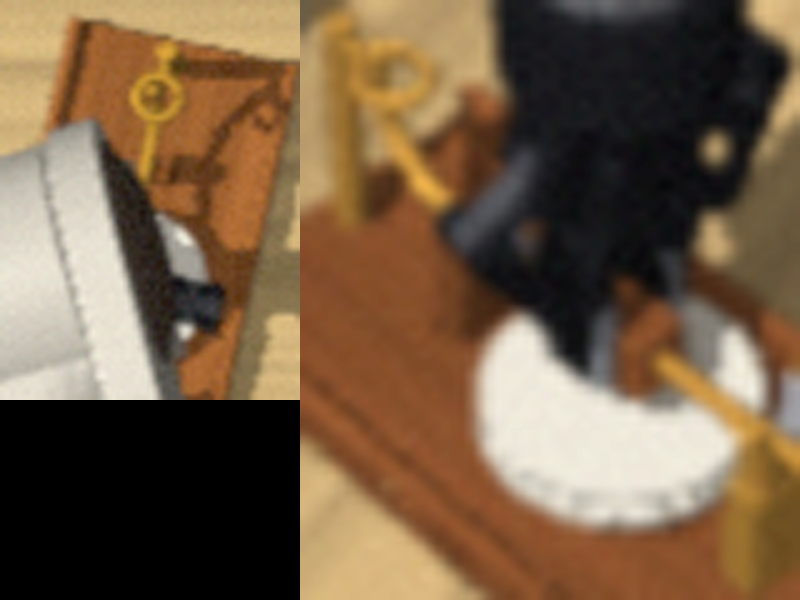

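The bar is over the fork, the tip is visible inside the ring at (155,97), and the wrist force is small. Press on down.

```bash
python3 drive.py '[0,0,0.002,0,0.01,0.0005,0,0.004,0,0.01,0.0005,0,0.005,0,0.01,0.0005,0,0.005,0,0.01]' 100
python3 -c "
from h import *
t,b=np.load('tb.npy');y=t[2]
go(t[0]+.0013*np.cos(y),t[1]+.0013*np.sin(y),.0785,np.degrees(y)+180)"
```

```text
time: 10.13
ee_pos: [0.5342, 0.1443, 0.079]
tcp_rot: [-179.9, -0.2, -12.4]
wrist_force: [-3.0, 1.7, 10.9]
opening: 0.02
grasp_force: 101.9
d [-0.0008  0.0015  0.0005] turn 0.15 q1 q6 [  15.1 -152.4] F [-3.   1.7 10.9] t 10.1333
```

```bash
python3 drive.py '[0,0.001,0.001,0,0.01,0,0.001,0.002,0,0.01,0,0.001,0.002,0,0.01]'|grep -v open
python3 drive.py '[0,0,0.001,0,0.01,0,0,0.002,0,0.01,0,0,0.003,0,0.01,0,0,0.003,0,0.01]'|grep -v open
```

```text
time: 10.38
ee_pos: [0.5344, 0.1435, 0.0781]
tcp_rot: [-179.8, -0.3, -12.4]
wrist_force: [-3.2, 2.0, 17.2]
grasp_force: 103.0
time: 10.72
ee_pos: [0.5345, 0.1436, 0.0778]
tcp_rot: [-179.8, -0.4, -12.4]
wrist_force: [-12.5, -0.3, 39.1]
grasp_force: 106.0
```

```bash
python3 drive.py '[0,0,-0.002,0,0.02,0,0,-0.003,0,0.02]' 30|grep -v open
python3 drive.py '[0,0,0,0,0.04,0,0,0,0,0.045,0,0,0,0,0.045]'
python3 drive.py '[0,0,-0.02,0,0.045,0,0,-0.045,0,0.045,0,0,-0.07,0,0.03,0,0,-0.09,0,0.01,0,0,-0.1,0,0.0]'
python3 - <<'E'
from h import *
import cv2
np.save("t1.npy",camrig.camera("top"));np.save("s1.npy",camrig.camera("side"))
t,_=np.load("tb.npy");s=np.load("s1.npy").astype(int)
B,G,Rr=[s[...,i] for i in range(3)]
print("q",bot.get_obs()["ee_pos"])
def pix(n,P):return proj(n,tf([t[0]+.0013*np.cos(t[2]),t[1]+.0013*np.sin(t[2]),t[2]],P))[0].round(2)
for nm,P in dict(end=(.098,0,.062),mark=(.07,0,.062),x40=(.04,0,.062),x26=(.026,0,.062),tip=(-.104,0,.116),ring=(-.108,0,.1),end10=(.098,0,.072)).items():print(nm,pix("side",P),pix("top",P))
# brass mask around clip
u,v=pix("side",(.07,0,.062)).astype(int)
sat=(Rr-B)
for y in range(v-12,v+10): print(y,' '.join(f"{Rr[y,x]:3d}/{B[y,x]:<3d}" for x in range(u-12,u+12)))
E
```

```text
time: 10.88
ee_pos: [0.5344, 0.1435, 0.078]
tcp_rot: [-179.8, -0.3, -12.4]
wrist_force: [-0.2, 3.0, 9.4]
grasp_force: 80.4
time: 11.13
ee_pos: [0.5326, 0.1426, 0.0745]
tcp_rot: [180.0, 0.0, -12.4]
wrist_force: [-0.1, 0.7, -1.1]
opening: 0.0446
grasp_force: 0.0
time: 11.55
ee_pos: [0.5332, 0.1428, 0.1771]
tcp_rot: [-179.9, -0.1, -12.4]
wrist_force: [-0.4, -0.2, 0.7]
opening: 0.0093
grasp_force: 0.0
q [0.53332408 0.14283252 0.17600396]
end [269.53 235.72] [207.26 255.39]
mark [262.96 230.59] [209.34 245.71]
x40 [256.1  225.24] [211.55 235.37]
x26 [252.96 222.79] [212.58 230.55]
tip [224.94 189.51] [220.42 184.63]
ring [224.29 192.46] [221.22 183.72]
end10 [269.67 233.58] [206.85 255.66]
218  95/32   91/28   86/39  103/85  120/108 143/130 156/143 158/144 144/128 104/80   81/37   87/29   96/31   99/33  101/39  113/56  130/72  135/76  140/80  138/81  136/80  136/79  137/81  137/80 
219  86/27   76/25   68/28   80/63   92/81  111/101 141/128 157/144 156/142 129/112  91/61   80/31   85/27   92/30   99/33  102/39  106/49  117/61  129/73  135/78  134/78  134/77  138/80  135/78 
220  72/22   6
[... 3204 characters left out ...]
   95/29   81/26   74/24   72/23   73/24   73/22   78/24   86/26   86/26   68/21   54/18   66/24   72/20   90/29 
237  96/77   83/59   71/42   78/36   82/31   86/28   93/31   99/30  104/33   99/29   88/28   76/24   74/23   72/21   73/22   72/20   72/21   65/20   73/23   78/25   62/19   55/17   57/19   70/22 
238  85/34   79/27   78/27   86/28   91/30   92/30   92/29  100/32  101/31  101/32   88/27   76/22   73/23   73/21   74/23   72/22   71/23   77/23   85/27   89/29   83/25   78/26   62/19   58/17 
239  91/28   92/30   90/27   91/28   90/29   93/31   94/31   98/31  102/32  102/32   87/27   78/23   72/22   71/20   73/24   70/20   78/26   86/29   89/29   91/28   90/29   88/28   83/25   81/27
```

Run:
```python
import numpy as np
for n in("s","t"):
  r=(slice(214,236),slice(254,276)) if n=="s" else (slice(234,256),slice(200,222))
  L=[]
  for k in"01":
    s=np.load(f"{n}{k}.npy").astype(int)[r];B,G,Rr=s[...,0],s[...,1],s[...,2]
    L.append([''.join('J' if b>r_-4 and b>60 else ('y' if b*2.6<r_ else '.') for b,r_ in zip(bb,rr)) for bb,rr in zip(B,Rr)])
    m=(B>Rr-4)&(B>60);ys,xs=np.nonzero(m);print(n,k,m.sum(),xs.mean()+r[1].start,ys.mean()+r[0].start)
  for a,b in zip(*L):print(a,' ',b)
```

```text
s 0 16 263.875 226.375
s 1 17 263.8235294117647 226.2941176470588
..yyy.................   ..yyy.................
....yyy...............   ....yyy...............
.....yyy..............   .....yyy..............
......yyy.............   ......yyy.............
.......yyy............   .......yyy............
........yyyy..........   ........yyyy..........
........yyyyy.........   ........yyyyy.........
..........yyyy........   ........y..yyy........
............yyyy......   ............yyyy......
..............yyy.....   ..............yyy.....
..........JJ...yyy....   y.........JJ...yyy....
..........JJJ..yyyyy..   .y.......JJJJ..yyyyy..
.........JJJ...yyyyyy.   ..yy.....JJJ...yyyyyy.
........JJJJ..yyyyyyyy   ....y...JJJJ..yyyyyyyy
........JJJ..yyyyyyyyy   .....y..JJJ..yyyyyyyyy
.........J...yyyyyyyyy   ......y..J..yyyyyyyyyy
......y.....yyyyyyyyyy   ......y.....yyyyyyyyyy
......yy....yyyyyyyyyy   ......yy....yyyyyyyyyy
.....yyyyyyyyyyyyyyyyy   .....yyyyyyyyyyyyyyyyy
.....yyyyyyyyyyyyyyyyy   .....yyyyyyyyyyyyyyyyy
....yyyyyyyyyyyyyyyyyy   ....yyyyyyyyyyyyyyyyyy
...yyyyyyyyyyyyyyyyyyy   .
[... 494 characters left out ...]
y.....yyyyyyyyy   ......................
yyyyyyyy.......yyyyyyy   ......................
yyyyyyy...JJJ..yyyyyyy   ......................
yyyyyyy..JJJ..yyyyyyyy   ......................
yyyyyyy..JJJ..yyyyyyyy   ......................
yyyyyyy....J..yyyyyyyy   ......................
yyyyyyyy......yyyyyyyy   ......................
yyyyyyyyyy...yyyyyyyyy   ......................
yyyyyyyyyyy.yyyyyyyyyy   ......................
yyyyyyyyyyyyyyyyyyyyyy   ......................
yyyyyyyyyyyyyyyyyyyyyy   ......................
yyyyyyyyyyyyyyyyyyyyyy   ......................
yyyyyyyyyyyyyyyyyyyyyy   ......................<stdin>:8: RuntimeWarning: Mean of empty slice.
  ret = ret.dtype.type(ret / rcount)
```

The jaw sits exactly as it did at the start, and the rod runs beneath it at home height. One gentle push on the rod beside the fork will make sure it is seated.

```bash
python3 drive.py '[-0.023,-0.000,0,0,0.0,-0.046,0,0,0,0.0,-0.046,0,0.03,0,0.0,-0.046,0,0.06,0,0.0,-0.046,0,0.07,0,0]'
python3 -c "
from h import *
t,b=np.load('tb.npy')
p=tf(t,[.0473,0,.092])[0];go(*p,np.degrees(t[2])+180)"
```

```text
time: 12.07
ee_pos: [0.4851, 0.152, 0.0993]
tcp_rot: [179.8, 0.3, -12.4]
wrist_force: [-0.4, -0.7, -1.2]
opening: -0.0001
grasp_force: 0.0
d [ 0.0028 -0.0018  0.0072] turn 0.19 q1 q6 [  17.4 -150.2] F [-0.4 -0.7 -1.2] t 12.0667
```

```bash
python3 drive.py '[0.001,-0.001,0.004,0,0,0.001,-0.001,0.007,0,0,0.001,-0.001,0.009,0,0,0.001,-0.001,0.009,0,0]' | grep -v open
python3 drive.py '[0,0,0.001,0,0,0,0,0.002,0,0,0,0,0.002,0,0]' | grep -v open
```

```text
time: 12.4
ee_pos: [0.4894, 0.1534, 0.0964]
tcp_rot: [-180.0, -0.0, -12.4]
wrist_force: [0.5, -0.5, 0.5]
grasp_force: 0.0
time: 12.65
ee_pos: [0.4891, 0.1534, 0.0942]
tcp_rot: [-180.0, -0.0, -12.4]
wrist_force: [0.5, 0.0, -0.4]
grasp_force: 0.0
```

```bash
python3 drive.py '[0,0,0.001,0,0,0,0,0.002,0,0,0,0,0.003,0,0,0,0,0.003,0,0]' | grep -E 'ee|wrist'
python3 drive.py '[0,0,0.001,0,0,0,0,0.001,0,0]' | grep -E 'ee|wrist'
python3 drive.py '[0,0,0.001,0,0,0,0,0.001,0,0]' | grep -E 'ee|wrist'
```

```text
ee_pos: [0.4889, 0.1534, 0.0908]
wrist_force: [0.4, 0.5, 0.7]
ee_pos: [0.489, 0.1534, 0.0906]
wrist_force: [-3.1, -1.2, 6.1]
ee_pos: [0.489, 0.1534, 0.0904]
wrist_force: [-4.4, -1.2, 12.8]
```

The rod stops firm with its top at z 0.066, which is exactly home. Retreat, check, and hand in.

```bash
python3 drive.py '[0,0,-0.02,0,0,0,0,-0.05,0,0,0,0,-0.09,0,0,0,0,-0.13,0,0,0,0,-0.15,0,0]' | grep -E 'time|ee|wrist'
python3 drive.py '[0,0,0,0,0,0,0,0,0,0,0,0,0,0,0]' | grep -E 'time|ee|wrist'
python3 - <<'E'
from h import *
s=camrig.camera("side").astype(int);o=np.load("s1.npy").astype(int)
r=s[214:236,254:276];B,Rr=r[...,0],r[...,2];m=(B>Rr-4)&(B>60);ys,xs=np.nonzero(m);print(m.sum(),xs.mean()+254,ys.mean()+214)
# hook above ring: brass rows near the ring
for y in range(182,197):print(y,''.join('#' if s[y,x,0]*2.2<s[y,x,2] and s[y,x,2]>70 else '.' for x in range(212,240)),''.join('#' if (lambda p:p[0]*2.2<p[2] and p[2]>70)(np.load("s0.npy")[y,x].astype(int)) else '.' for x in range(212,240)))
E
```

```text
time: 13.73
ee_pos: [0.4894, 0.1535, 0.2436]
wrist_force: [0.7, 0.8, 0.6]
time: 13.98
ee_pos: [0.4887, 0.1533, 0.2379]
wrist_force: [-0.7, -0.0, -0.7]
16 263.75 226.25
182 ............................ ............................
183 ............................ ............................
184 ............................ ............................
185 ............................ ............................
186 .....###.................... .....###....................
187 .....####................... .....####...................
188 .....####..#................ .....####...................
189 .....#########.............. .....#####.###..............
190 .....##########............. .....###########............
191 ......#######.##............ ......#####..###............
192 ......######...##........... ......####.....##...........
193 ......######..###........... ......####....###...........
194 ......##########...###...... ......##########...###......
195 ......#########.....###..... ......#########....####.....
196 ......###..##.......###..... ......###...........####....
```

```bash
python3 -c "
from workcell import bot, camrig, workorder
print(workorder.job_done())"
```

```text
the job is handed in; nothing more can be done
None
```

The bar is refitted and handed in at about 14 s: the hook is up through the ring, the rod is home in the fork under the closed jaw and released, and I kept the arm clear of the jug, dish and tumbler. These are my own camera and force checks; the hand-in returned no verdict.

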